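# Thermometer through the incubator port

### The arm

A 6-joint arm with a two-finger parallel gripper is mounted at the origin on a cart in front of the work surface, level with it; the furniture and walls round the work are solid. World frame = base frame: x ahead of the robot, y to its left, z up, the work surface at z = 0. Lengths are in m, angles in rad, forces in N, time in s.
With the tool pointing down it reaches from about 0.225 to 0.875 m from the base axis. Payload 3.4 kg.
Tool frame: the origin (TCP) lies midway between the tips of the shut fingers; the grasp point (between the pads) lies 19 mm behind it (manip.grasp_offset is the distance from the TCP to the grasp point, in m); x points along the fingers, y is the direction in which the jaws open and shut, and the axes are right-handed (so a half turn about x gives the same grasp; the last joint's range is limited). The gripper opens to 85 mm and grips with 20 to 120 N. Pads are 22 mm wide; open, the fingers measure 114 mm over their backs; the gripper's body (76 mm by 85 mm) begins 54 mm behind the grasp point. The pads swing forward as they close: fully open they stand 13 mm farther back than shut.
Start: joints at [1.061, 0.276, 1.505, -0, 1.361, -0.121], TCP at [0.218, 0.532, 0.231] pointing down, gripper open.
Joint ranges: [-2.89, 2.89], [-0.75, 2.08], [0.22, 2.7], [-1.18, 4.32], [0.11, 2.71], [-2.7, 2.7]. Speed limits (rad/s): [2.57, 2.57, 3.14, 3.14, 3.14, 3.14].

### API

Orientations are given as a unit quaternion [w, x, y, z].
In Python, from rig import manip gives the robot as it stands.
- The arm moves only by the shell command python3 -m creep 'ROWS' [OPENING] [FORCE]. ROWS is a JSON object of lists of equal length, an entry for each row: "delta_pos": the shift along the tool's x, y, z in cm, a list of three; "dr": the turn, a rotation vector about the tool's x, y, z in rad, a list of three. In form: {"delta_pos": [[dx, dy, dz], ...], "dr": [[rx, ry, rz], ...]}. A call has 1 to 10 rows; each row is the pose to reach, as a shift and turn from the pose commanded when the call began, along the tool's axes at that moment; what a row does not reach only later rows make up. A row lasts 1/10 s, in which the tool goes at most 50 mm and 8.59 degrees, less where a joint would pass 70% of its speed; a pose out of reach is approached as far as the arm can. A call with a gripper value outside its range is refused whole. OPENING is the opening, from -1 (shut) to 1 (fully open), set as the call begins (- or left out, the last holds). The fingers move at their own pace and stop on an object; FORCE is the grip in N (left out, the last holds). Time passes only in rows, so rows that repeat a pose let the fingers close. It gives the time, the measured TCP pose, the force and the opening at its end, in the units of the state.
- manip.get_state(): the state, without advancing time (a new reading comes with each control period).
- manip.get_image(name): name is "scene" or "side" or "wrist"; returns a dict with "pixels" (400x640x3 uint8, blue, green, red), "depth" (400x640 float32, m along the optical axis (not along the pixel's ray), 0 where there is no reading), "intrinsics" (3x3 intrinsics, pixels), "rvec" (rotation vector, rad) and "tvec" (3), from world to camera coordinates, as OpenCV has them. Camera axes: x right, y down, z forward; pixel columns grow to the right and rows downward; lengths in m; the calibration is good to about 2 mm. A picture is of the moment at which its call begins.
- manip.sign_off(): hands the job in, once; it reports no verdict.
The state is a dict: "clock": time; "qpos": joint angles; "qd": joint speeds; "effort": joint torques, N m; "position": TCP position; "ee_rot": TCP orientation; "contact_force": force on the tool from outside, world axes, zero at the start; "moment": the same for the moment, N m; "width": finger opening in m.
Only numpy, scipy, OpenCV 4.12 (cv2) and the standard library are available. Lean on these libraries where they do the work, as an engineer would, in place of code of your own. Each camera call takes 0.05 s, during which the arm holds its last target. There are 200 camera calls.

### The job

Check the bench incubator's temperature: of the three stem thermometers hanging in the stand one has a bent stem, so first take that one out of use by standing it, stem down, in the empty steel jar and let go of it. Then take either straight thermometer and lower it upright through the blue port bush in the incubator's clear cover, without anything touching the bush, until the black ring on its stem is level with the top of the bush; finish while still holding it there, motionless and centred in the bore. Leave the other straight thermometer and everything else where it stands.

Things in the scene. Friction and masses are not known exactly. Their poses are not given: they have to be found in the camera images.
- stand: Fixed black stand with aluminium rails, base 80 x 150 mm; origin at the centre of its underside on the worktop. Two rails run along its y, tops 130 mm above the worktop, 12 mm apart (the stems hang in this gap), outer faces 32 mm apart; a thin post at each end, y = +-70 mm. Places at y = -48, 0, +48 mm; which thermometer hangs where varies. 4 mm high pins on the rails at y = +-24 mm.
- thermo_a_head (a point): Straight stem thermometer: the point is the centre of its head, 24 mm above the head's underside. White head 22 x 28 x 48 mm (x, y, z), small display on its -x face; a 6 mm steel stem ends 100 mm below the head's underside; about 50 g. It hangs with its head's underside on the stand's rails, same yaw as the stand, within 5 mm of its place. Its stem is straight, on the head's z axis.
- thermo_a_ring (a point): The black ring (4 mm high) round the stem of that thermometer: its centre, on the stem's axis, 60 mm below the centre of the head, 64 mm above the tip.
- thermo_a_tip (a point): The tip of that thermometer's stem, 124 mm below the centre of its head.
- thermo_b_head (a point): A second straight stem thermometer, the same as the first; the point is the centre of its head.
- thermo_b_ring (a point): Its black ring's centre, 60 mm below the centre of its head.
- thermo_b_tip (a point): The tip of its stem, 124 mm below the centre of its head.
- thermo_bent_head (a point): The bent stem thermometer: the point is the centre of its head. White head 22 x 28 x 48 mm (x, y, z), small display on its -x face; a 6 mm steel stem ends 100 mm below the head's underside; about 50 g. It hangs with its head's underside on the stand's rails, same yaw as the stand, within 5 mm of its place. The lowest 43 mm of the stem are bent along the rails (its own +y); lifted straight up it passes between them.
- thermo_bent_tip (a point): The tip of the bent stem, 124 mm below the centre of its head and 13 mm off to its own +y.
- jar: Loose open steel jar, round, 61 mm across (65 mm at the rim), 98 mm high, about 55 mm clear inside, floor 4 mm thick, 0.35 kg; origin at the centre of its underside on the worktop. A thermometer let go of in it leans against the rim with its head sticking out.
- incubator: Fixed bench incubator, white box 170 x 160 mm with a clear cover (top of its frame 117 mm above the worktop), yawed a little; origin at the centre of its underside. The chamber's floor is 15 mm above the worktop; the space under the port is empty, the tube rack inside stands in the front half.
- port_top (a point): Centre of the bore at the top of the blue port bush, 132 mm above the worktop, 30 mm behind the incubator's centre along its own x. The bush is 29 mm across outside, stands 18 mm proud of the clear cover; its bore is vertical, 16 mm in diameter and 26 mm long.
- port_bush: The blue port bush itself (fixed in the cover); origin at the centre of its underside, 26 mm below its top.
- timer: Bystander: small white bench timer 58 x 62 x 18 mm lying in front; origin at the centre of its underside.
- cup_white: Bystander: white-lidded sample cup 59 x 58 x 66 mm; origin at the centre of its underside.
- vial_green: Bystander: small vial with a green cap 24 x 24 x 45 mm; origin at the centre of its underside.
- swab_box: Bystander: white and blue carton 60 x 95 x 50 mm; origin at the centre of its underside.
Not all that is in view belongs to the job. What is shaped like the part that bears thermo_a_head but orange or pink is not meant.

How it is judged:
By the outcome, as a careful person would: the job done as asked, in the order asked, and still so for the second after the job is handed in, while the arm keeps its last pose, push and grip.
It also fails if it takes over 59 s, if anything falls off the work surface, if the arm or the gripper's body presses on something with over 40 N, if the wrist force passes 120 N, or if a joint passes its speed limit or range.

## Working session

There is one attempt and no reset: what is moved stays moved. The work goes in short steps, Python scripts to look and compute and a shell command to move; the robot and the scene stay as the last step left them, time stands still between calls to the robot, and variables do not carry over. Pictures are saved under pics/ and viewed, about 8 in all and at most 12, crops included, and the job is handed in when it is done.

```bash
mkdir -p pics; ls; cat > h.py <<'E'
import numpy as np, cv2
from rig import manip
def snap(n,f=None):
    im=manip.get_image(n)
    if f: cv2.imwrite('pics/'+f,im['pixels'])
    np.savez('/tmp/'+n+'.npz',**{k:im[k] for k in im})
    return im
def world(im):
    K=np.array(im['intrinsics']);R=cv2.Rodrigues(np.array(im['rvec'],float))[0];t=np.array(im['tvec'],float).ravel()
    v,u=np.mgrid[:400,:640];d=im['depth']
    p=np.stack([(u-K[0,2])/K[0,0]*d,(v-K[1,2])/K[1,1]*d,d],-1)
    return (p-t)@R
def ray(im,u,v,z):
    K=np.array(im['intrinsics']);R=cv2.Rodrigues(np.array(im['rvec'],float))[0];t=np.array(im['tvec'],float).ravel()
    d=R.T@np.linalg.inv(K)@[u,v,1];c=-R.T@t
    return c+d*(z-c[2])/d[2]
E
python3 - <<'E'
from h import *
s=manip.get_state();print(s)
a=[snap(n)['pixels'] for n in('scene','side')]
cv2.imwrite('pics/1.png',a[0]);cv2.imwrite('pics/2.png',a[1])
E
```

```text
pics
{'clock': 0.0, 'qpos': array([ 1.06098461e+00,  2.76564211e-01,  1.50614177e+00, -8.68083998e-06,
        1.36069303e+00, -1.21026316e-01]), 'qd': array([-0.00114728,  0.00146531, -0.00176613,  0.00023571, -0.00063519,
        0.00059894]), 'effort': array([-7.81722483e-04, -4.16779912e+01, -2.45805717e+01, -4.85939145e-04,
        1.11929866e-02, -1.39266297e-05]), 'position': array([0.21772167, 0.53160951, 0.23045382]), 'ee_rot': array([ 0.69359312,  0.13598356,  0.69398365, -0.1371997 ]), 'contact_force': array([-0.06768071, -0.22500506, -0.36574035]), 'moment': array([ 0.02192227, -0.07906112,  0.00382006]), 'width': 0.08520087713586579}
```

View pics/1.png

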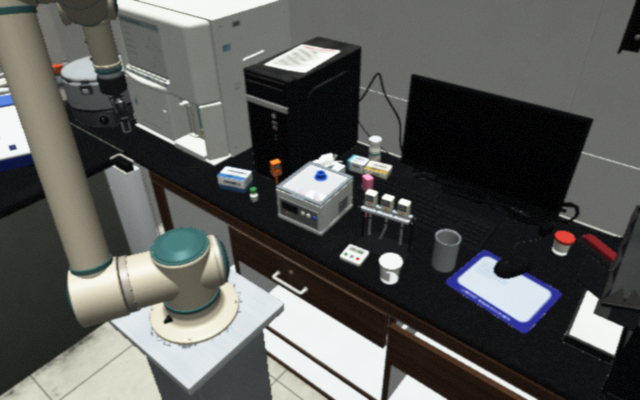

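View pics/2.png

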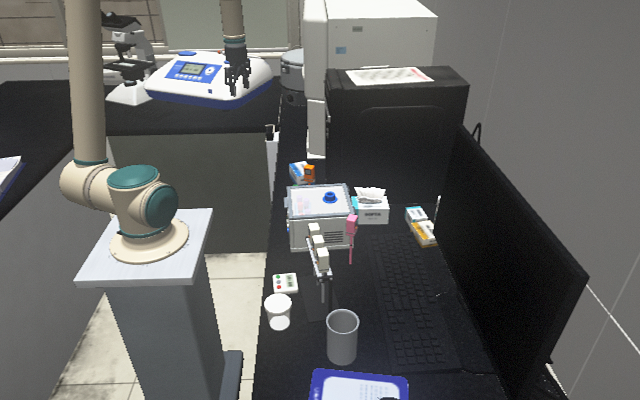

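Scene view: three white heads hang at about (372,199), (388,202) and (404,207). The steel jar is at (447,250) and the blue port at (321,175). The orange (277,168) and pink (368,182) lookalikes are not meant. Next I'll measure positions and make an enlarged crop to find the bent stem.

```bash
cat > m.py <<'E'
from h import *
L=lambda n:dict(np.load('/tmp/'+n+'.npz'))
a=L('scene');b=L('side')
for n,im,box in(('scene',a,(300,240,140,280)),('side',b,None)):
    w=world(im);p=im['pixels'].astype(int);hsv=cv2.cvtColor(im['pixels'],cv2.COLOR_BGR2HSV)
    print(n)
    # heads
    m=(w[...,2]>.135)&(w[...,2]<.19)&(hsv[...,1]<60)&(hsv[...,2]>110)&(w[...,0]>.2)&(w[...,0]<.9)&(abs(w[...,1])<.6)
    k,l,s,c=cv2.connectedComponentsWithStats(m.astype(np.uint8))
    for i in range(1,k):
        if s[i,4]>15:
            q=w[l==i];t=q[q[:,2]>q[:,2].max()-.006];print('head',s[i],c[i].round(),np.median(q,0).round(3),'top',t.mean(0).round(4),len(t))
    m=(hsv[...,0]>100)&(hsv[...,0]<125)&(hsv[...,1]>150)&(w[...,2]>.11)&(w[...,2]<.15)&(w[...,0]<.9)
    k,l,s,c=cv2.connectedComponentsWithStats(m.astype(np.uint8))
    for i in range(1,k):
        if s[i,4]>15:
            q=w[l==i];t=q[q[:,2]>.129];print('blue',s[i],c[i].round(1),q.mean(0).round(4),'top',t.mean(0).round(4),(t.max(0)+t.min(0))[:2]/2)
    m=(w[...,2]>.085)&(w[...,2]<.104)
    x0,x1,y0,y1=(425,470,220,280) if n=='scene' else (320,365,300,370)
    mm=np.zeros_like(m);mm[y0:y1,x0:x1]=1;q=w[m&mm];(cx,cy),r=cv2.minEnclosingCircle(q[:,:2].astype(np.float32));print('jar',cx,cy,r,len(q))
c1=cv2.resize(a['pixels'][180:260,350:430],None,fx=5,fy=5,interpolation=2)
c2=cv2.resize(b['pixels'][215:310,290:370],None,fx=4.21,fy=4.21,interpolation=2)
cv2.imwrite('pics/3.png',np.hstack([c1,cv2.resize(c2,(400,400))]))
E
python3 m.py
```

```text
scene
head [202 105  45  29 656] [224. 120.] [0.525 0.441 0.163] top [0.5298 0.444  0.1871] 72
head [365 189  12  18  98] [372. 196.] [ 0.455 -0.208  0.177] top [ 0.4567 -0.2008  0.179 ] 58
head [382 194  12  18  96] [388. 200.] [ 0.464 -0.253  0.178] top [ 0.4645 -0.2466  0.1798] 50
head [398 199  12  18 100] [405. 206.] [ 0.471 -0.298  0.178] top [ 0.4722 -0.2913  0.1802] 36
head [381 206   6   7  16] [382. 209.] [ 0.455 -0.24   0.145] top [ 0.4543 -0.2384  0.1517] 4
blue [315 171  12   9  80] [320.4 175.5] [0.5019 0.0051 0.1259] top [0.5024 0.0058 0.1329] [0.50395116 0.00669442]
jar 0.5092587471008301 -0.40736132860183716 0.035432033240795135 255
side
head [308 112  17  18 249] [316. 120.] [0.484 0.457 0.163] top [0.4862 0.4565 0.1862] 30
head [308 223  21  50 557] [318. 247.] [ 0.47  -0.26   0.174] top [ 0.4687 -0.2516  0.1789] 248
blue [323 192  14  11  80] [329.3 197.2] [0.5076 0.0038 0.1256] top [0.508  0.0059 0.1325] [0.50800436 0.00760661]
jar 0.509780764579773 -0.4063583016395569 0.03389114513993263 395
```

View pics/3.png

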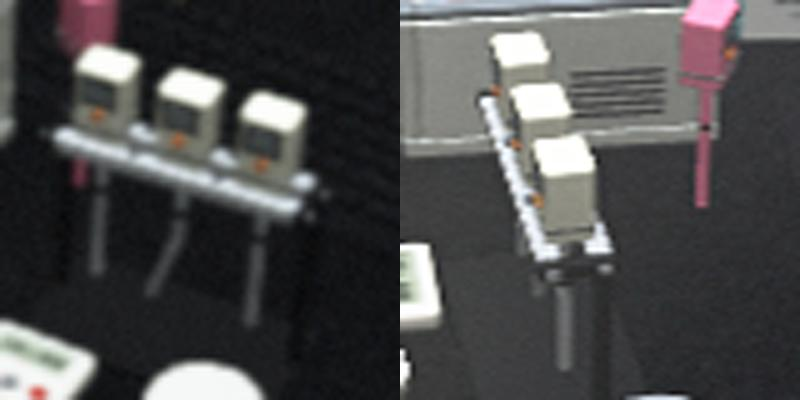

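Side and crop views: in the scene crop, the middle head (scene px 388,202) has a kinked stem. Its lower part runs from about (386,226) to (380,238), towards +y. The left (372) and right (404) stems are straight. So the middle one is the bent thermometer, and the pink and orange ones are decoys. Next I'll go above the middle head.

```bash
cat > plan.py <<'E'
# python3 plan.py x y z yaw : shift (cm, tool axes) and turn to TCP target, tool down, jaw axis at yaw
import sys; from h import *
from scipy.spatial.transform import Rotation as Ro
s=manip.get_state();q=s['ee_rot'];R=Ro.from_quat([q[1],q[2],q[3],q[0]]).as_matrix()
x,y,z,yaw=map(float,sys.argv[1:5]);ja=np.array([np.cos(yaw),np.sin(yaw),0])
if ja@R[:,1]<0 and len(sys.argv)<6: ja=-ja
X=np.array([0,0,-1.]);T=np.stack([X,ja,np.cross(X,ja)],1)
print('jaw yaw now',np.degrees(np.arctan2(R[1,1],R[0,1])),'toolx',R[:,0].round(4),'q',s['qpos'].round(3))
print('delta cm',(R.T@(np.array([x,y,z])-s['position'])*100).round(2),'dr',Ro.from_matrix(R.T@T).as_rotvec().round(4))
print('pos',s['position'].round(4),'F',s['contact_force'].round(2),'w',s['width'],'t',s['clock'])
E
python3 plan.py 0.40 -0.248 0.32 0.17;python3 plan.py 0.40 -0.248 0.32 0.17 n
```

```text
jaw yaw now 67.72678451373298 toolx [-8.0e-04 -1.5e-03 -1.0e+00] q [ 1.061  0.277  1.506  0.     1.361 -0.121]
delta cm [ -8.85 -65.25  46.42] dr [1.0121e+00 7.0000e-04 1.7000e-03]
pos [0.2177 0.5316 0.2305] F [ 0.12 -0.72  0.31] w 0.08554852485384211 t 0.1
jaw yaw now 67.72678451373298 toolx [-8.0e-04 -1.5e-03 -1.0e+00] q [ 1.061  0.277  1.506  0.     1.361 -0.121]
delta cm [ -8.85 -65.25  46.42] dr [1.0121e+00 7.0000e-04 1.7000e-03]
pos [0.2177 0.5316 0.2305] F [ 0.12 -0.72  0.31] w 0.08554852485384211 t 0.1
```

```bash
python3 -m creep '{"delta_pos":[[-4,0,0],[-8.9,0,0],[-8.9,-4,2.8],[-8.9,-8,5.7],[-8.9,-12,8.5],[-8.9,-16,11.4],[-8.9,-20,14.2],[-8.9,-24,17.1],[-8.9,-28,19.9],[-8.9,-32,22.8]],"dr":[[0,0,0],[0.1,0,0],[0.2,0,0],[0.3,0,0],[0.4,0,0],[0.5,0,0],[0.6,0,0],[0.7,0,0],[0.8,0,0],[0.9,0,0]]}' 1 30; python3 plan.py 0.40 -0.248 0.32 0.17
```

```text
clock: 1.1
position: [0.3072, 0.1478, 0.3202]
ee_rot: [0.565, 0.426, 0.565, -0.426]
contact_force: [1.4, -0.6, 0.8]
width: 0.0854
jaw yaw now 15.983631916674835 toolx [ 5.e-04  1.e-04 -1.e+00] q [ 0.243 -0.135  1.743 -0.     1.533 -0.036]
delta cm [ 2.00e-02 -1.98e+00  4.06e+01] dr [ 1.09e-01  1.00e-04 -5.00e-04]
pos [0.3072 0.1478 0.3202] F [ 1.43 -0.62  0.77] w 0.08539756229665571 t 1.1
```

```bash
python3 -m creep '{"delta_pos":[[0,-0.2,4.5],[0,-0.5,9],[0,-0.7,13.5],[0,-0.9,18],[0,-1.1,22.5],[0,-1.3,27],[0,-1.6,31.5],[0,-1.8,36],[0,-2,40.6],[0,-2,40.6]],"dr":[[0.02,0,0],[0.04,0,0],[0.06,0,0],[0.08,0,0],[0.1,0,0],[0.109,0,0],[0.109,0,0],[0.109,0,0],[0.109,0,0],[0.109,0,0]]}'; python3 plan.py 0.40 -0.248 0.32 0.17; python3 -c "
from h import *
im=snap('wrist','4.png');print(-cv2.Rodrigues(im['rvec'])[0].T@np.array(im['tvec']).ravel())"
```

```text
clock: 2.1
position: [0.4024, -0.2513, 0.3189]
ee_rot: [0.54, 0.456, 0.54, -0.457]
contact_force: [0.1, 1.2, -1.1]
width: 0.0854
jaw yaw now 9.633655629914296 toolx [-0.001  -0.0017 -1.    ] q [-0.703  0.082  1.538 -0.002  1.521 -0.871]
delta cm [-0.11 -0.18 -0.36] dr [-0.0019  0.0016  0.0013]
pos [ 0.4024 -0.2513  0.3189] F [ 0.09  1.23 -1.14] w 0.08539862278115545 t 2.1
[ 0.3909413  -0.18044648  0.45968267]
```

View pics/4.png

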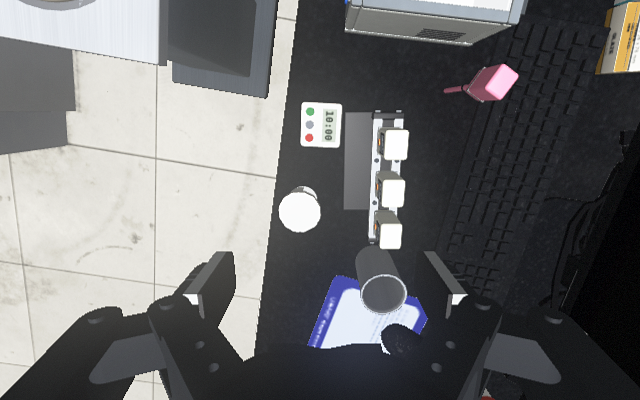

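Wrist view: head tops at (397,144), (391,193) and (390,236); jar rim at (384,294). Next I'll fit the top faces.

```bash
cat > top.py <<'E'
from h import *
def tops(im):
    w=world(im);p=im['pixels'].min(2)
    m=(w[...,2]>.172)&(w[...,2]<.19)&(w[...,0]>.3)&(w[...,0]<.6)&(w[...,1]<-.1)&(w[...,1]>-.4)&(p>90)
    k,l,s,c=cv2.connectedComponentsWithStats(m.astype(np.uint8))
    for i in range(1,k):
        if s[i,4]<60: continue
        v,u=np.nonzero(l==i);q=np.array([ray(im,a,b,np.median(w[l==i][:,2]))[:2] for a,b in zip(u,v)])
        r=cv2.minAreaRect((q*1000).astype(np.float32))
        print('px',c[i].round(),'z',np.median(w[l==i][:,2]).round(4),'mean',q.mean(0).round(4),'rect',np.round(r[0],1),np.round(r[1],1),round(r[2],1))
    m=(w[...,2]>.092)&(w[...,2]<.103)&(np.hypot(w[...,0]-.51,w[...,1]+.407)<.045);q=w[m][:,:2]
    if m.sum()>20:
        c=np.linalg.lstsq(np.c_[2*q,np.ones(len(q))],(q**2).sum(1),rcond=None)[0];print('jar fit',c[:2],'encl',cv2.minEnclosingCircle(q.astype(np.float32)),len(q))
    # rails direction
    m=(w[...,2]>.122)&(w[...,2]<.134)&(p>120)&(w[...,0]>.4)&(w[...,0]<.53)&(w[...,1]<-.15)&(w[...,1]>-.36)
    if m.sum()>50:
        r=cv2.minAreaRect((w[m][:,:2]*1000).astype(np.float32));print('rails',r)
tops(snap('wrist'))
E
python3 top.py
```

```text
px [396. 148.] z 0.176 mean [ 0.4599 -0.2002] rect [ 459.9 -200.4] [22.3 27.5] 9.7
px [393. 196.] z 0.176 mean [ 0.4677 -0.2455] rect [ 467.7 -245.3] [22.  27.1] 9.7
px [390. 239.] z 0.176 mean [ 0.4755 -0.2895] rect [ 475.5 -289.6] [22.  27.3] 9.7
jar fit [ 0.50949659 -0.40676367] encl ((0.5101065039634705, -0.4069049060344696), 0.03243125230073929) 415
rails ((468.9948425292969, -245.16221618652344), (31.925512313842773, 150.9917449951172), 9.624606132507324)
```

```bash
python3 plan.py 0.4677 -0.2454 0.140 0.169
```

```text
jaw yaw now 9.79957384580498 toolx [-0.0018  0.0023 -1.    ] q [-6.990e-01  7.800e-02  1.542e+00  1.000e-03  1.525e+00 -8.700e-01]
delta cm [17.92  6.61  1.09] dr [ 0.002  -0.0026  0.0014]
pos [ 0.4011 -0.2463  0.3193] F [ 0.21  1.14 -0.45] w 0.0854766231609092 t 2.2
```

```bash
python3 -m creep '{"delta_pos":[[0,3,0.5],[0,6,1],[2,6.6,1.1],[5,6.6,1.1],[8,6.6,1.1],[11,6.6,1.1],[13,6.6,1.1],[14,6.6,1.1],[14,6.6,1.1],[14,6.6,1.1]],"dr":[[0,0,0],[0,0,0],[0,0,0],[0,0,0],[0,0,0],[0,0,0],[0,0,0],[0,0,0],[0,0,0],[0,0,0]]}'; python3 plan.py 0.4677 -0.2454 0.140 0.169; python3 top.py
```

```text
clock: 3.2
position: [0.4688, -0.2451, 0.1814]
ee_rot: [0.542, 0.455, 0.541, -0.455]
contact_force: [0.2, -0.1, 0.7]
width: 0.0858
jaw yaw now 9.955977249237252 toolx [ 1.5e-03 -8.0e-04 -1.0e+00] q [-0.613  0.24   1.684  0.     1.215 -0.787]
delta cm [ 4.14 -0.12  0.  ] dr [ 0.0048  0.001  -0.0013]
pos [ 0.4688 -0.2451  0.1814] F [ 0.25 -0.1   0.73] w 0.08576215174741003 t 3.2
px [324. 164.] z 0.1761 mean [ 0.4607 -0.1998] rect [ 460.6 -200. ] [22.  27.3] 9.9
px [324. 250.] z 0.1761 mean [ 0.4685 -0.2446] rect [ 468.4 -244.8] [21.5 28.3] 10.9
px [324. 321.] z 0.1761 mean [ 0.4762 -0.2884] rect [ 476.2 -288.4] [21.6 29.6] 9.9
rails ((468.6363525390625, -241.5311279296875), (32.06707000732422, 143.44215393066406), 9.633334159851074)
```

```bash
python3 -m creep '{"delta_pos":[[1.5,0,0],[3,0,0],[4.0,0,0],[4.1,0,0],[4.1,0,0]],"dr":[[0,0,0],[0,0,0],[0,0,0],[0,0,0],[0,0,0]]}'; python3 -m creep '{"delta_pos":[[0,0,0],[0,0,0],[0,0,0],[0,0,0],[0,0,0],[0,0,0],[0,0,0],[0,0,0]],"dr":[[0,0,0],[0,0,0],[0,0,0],[0,0,0],[0,0,0],[0,0,0],[0,0,0],[0,0,0]]}' -1 30; python3 plan.py 0.4677 -0.2454 0.315 0.169
```

```text
clock: 3.75
position: [0.4687, -0.2457, 0.1398]
ee_rot: [0.542, 0.455, 0.541, -0.455]
contact_force: [0.4, 0.6, -0.3]
width: 0.0852
clock: 4.55
position: [0.4685, -0.2455, 0.1396]
ee_rot: [0.542, 0.455, 0.541, -0.455]
contact_force: [0.7, 0.0, 3.0]
width: 0.0214
jaw yaw now 9.913072405926751 toolx [ 5.e-04 -2.e-04 -1.e+00] q [-0.614  0.277  1.747  0.     1.118 -0.787]
delta cm [-17.54  -0.07  -0.02] dr [ 0.004   0.0003 -0.0004]
pos [ 0.4685 -0.2455  0.1396] F [0.7  0.03 3.  ] w 0.021382562197919088 t 4.55
```

```bash
python3 -m creep '{"delta_pos":[[-0.5,0,0],[-2,0,0],[-4,0,0],[-6.5,0,0],[-9,0,0],[-12,0,0],[-15,0,0],[-17.5,0,0],[-17.5,0,0],[-17.5,0,0]],"dr":[[0,0,0],[0,0,0],[0,0,0],[0,0,0],[0,0,0],[0,0,0],[0,0,0],[0,0,0],[0,0,0],[0,0,0]]}'; python3 - <<'E'
from h import *
y=np.array([-np.sin(.169),np.cos(.169)]);print(np.array([.5097,-.4067])-.0065*y)
E
python3 plan.py 0.5108 -0.4131 0.312 0.169
python3 top.py; python3 -c "
from h import *
im=snap('scene');cv2.imwrite('pics/5.png',cv2.resize(im['pixels'][120:300,330:500],None,fx=3.3,fy=3.3,interpolation=2))"
```

```text
clock: 5.55
position: [0.4681, -0.2453, 0.314]
ee_rot: [0.541, 0.455, 0.541, -0.455]
contact_force: [-0.6, 0.4, -0.7]
width: 0.0218
[ 0.51079328 -0.4131074 ]
jaw yaw now 9.912090441006153 toolx [-1.e-04  2.e-04 -1.e+00] q [-0.614  0.169  1.446  0.     1.527 -0.787]
delta cm [ 0.19  1.31 17.26] dr [ 0.004  -0.0002  0.    ]
pos [ 0.4681 -0.2453  0.314 ] F [-0.63  0.44 -0.67] w 0.021812947253548317 t 5.55
px [325. 139.] z 0.176 mean [ 0.4606 -0.2   ] rect [ 460.7 -200.2] [21.8 26.6] 9.9
rails ((467.6254577636719, -236.36212158203125), (32.011436462402344, 132.08680725097656), 9.570436477661133)
```

View pics/5.png

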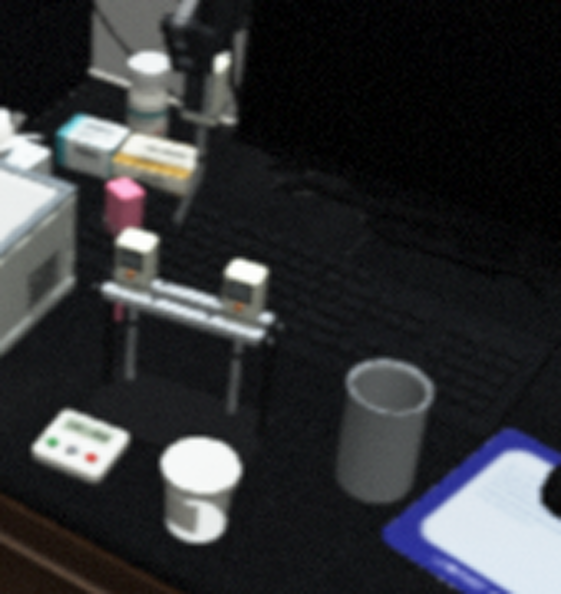

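The bent one is in the gripper and lifted clear (crop: kinked stem at (185,200)). The other two heads still hang at (137,255) and (245,285). Next: over to the jar.

```bash
python3 -m creep '{"delta_pos":[[0,0.1,1],[0,0.3,4],[0,0.5,7],[0,0.8,10],[0,1,13],[0,1.2,15.5],[0,1.3,17.2],[0,1.3,17.2],[0,1.3,17.2],[0,1.3,17.2]],"dr":[[0,0,0],[0,0,0],[0,0,0],[0,0,0],[0,0,0],[0,0,0],[0,0,0],[0,0,0],[0,0,0],[0,0,0]]}'; python3 plan.py 0.5108 -0.4131 0.12 0.169
python3 -c "
from h import *
im=snap('scene')['pixels'];im2=snap('side')['pixels']
c=lambda p:cv2.resize(p,(400,400),interpolation=2)
cv2.imwrite('pics/6.png',np.hstack([c(im[150:290,380:520]),c(im2[220:380,270:430])]))"
```

```text
clock: 6.65
position: [0.5105, -0.4117, 0.3139]
ee_rot: [0.541, 0.455, 0.542, -0.455]
contact_force: [-0.5, 1.3, -0.4]
width: 0.0217
jaw yaw now 9.936223829690725 toolx [-7.0e-04  1.4e-03 -1.0e+00] q [-0.785  0.373  1.161  0.     1.609 -0.958]
delta cm [19.39  0.02  0.17] dr [ 0.0044 -0.0015  0.0005]
pos [ 0.5105 -0.4117  0.3139] F [-0.52  1.35 -0.39] w 0.0217075391073229 t 6.65
```

View pics/6.png

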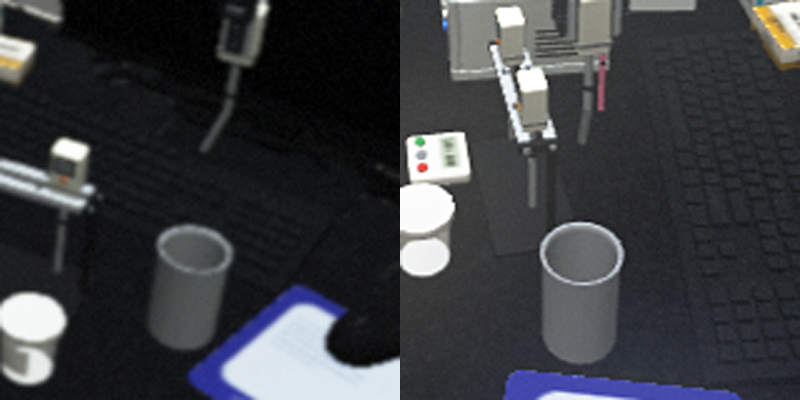

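Scene and side crops: the bent tip is above the jar, with the tip at scene (452,202) and side (343,277). Lowering now.

```bash
python3 -m creep '{"delta_pos":[[2,0,0.1],[5,0,0.2],[8,0,0.2],[11,0,0.2],[13,0,0.2],[15,0,0.2],[16.5,0,0.2],[17.5,0,0.2],[18,0,0.2],[18,0,0.2]],"dr":[[0,0,0],[0,0,0],[0,0,0],[0,0,0],[0,0,0],[0,0,0],[0,0,0],[0,0,0],[0,0,0],[0,0,0]]}'; python3 plan.py 0.5108 -0.4131 0.119 0.169
python3 -c "
from h import *
im=snap('scene')['pixels'];im2=snap('side')['pixels']
c=lambda p:cv2.resize(p,(400,400),interpolation=2)
cv2.imwrite('pics/7.png',np.hstack([c(im[150:290,380:520]),c(im2[220:380,270:430])]))"
```

```text
clock: 7.75
position: [0.511, -0.4142, 0.1342]
ee_rot: [0.541, 0.455, 0.542, -0.455]
contact_force: [1.6, 0.4, -0.1]
width: 0.0215
jaw yaw now 9.932141105594766 toolx [-3.e-04  4.e-04 -1.e+00] q [-0.787  0.461  1.463  0.     1.219 -0.96 ]
delta cm [ 1.52 -0.   -0.11] dr [ 0.0043 -0.0004  0.0002]
pos [ 0.511  -0.4142  0.1342] F [ 1.57  0.36 -0.06] w 0.02151134542913418 t 7.75
```

View pics/7.png

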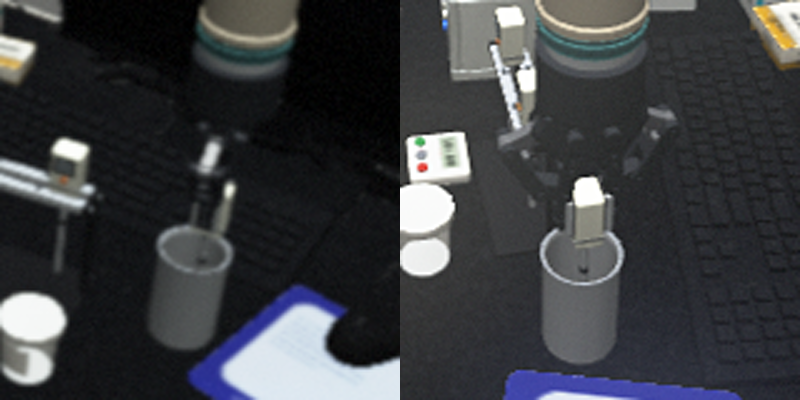

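Stem is inside the jar. Lowering the last 15 mm and letting go.

```bash
python3 -m creep '{"delta_pos":[[0.4,0,0],[0.8,0,0],[1.2,0,0],[1.5,0,0],[1.5,0,0],[1.5,0,0]],"dr":[[0,0,0],[0,0,0],[0,0,0],[0,0,0],[0,0,0],[0,0,0]]}';python3 -m creep '{"delta_pos":[[0,0,0],[0,0,0],[0,0,0],[0,0,0],[0,0,0],[0,0,0],[0,0,0],[0,0,0],[0,0,0],[0,0,0]],"dr":[[0,0,0],[0,0,0],[0,0,0],[0,0,0],[0,0,0],[0,0,0],[0,0,0],[0,0,0],[0,0,0],[0,0,0]]}' 1; python3 -m creep '{"delta_pos":[[-1,0,0],[-2,0,0],[-4,0,0],[-7,0,0],[-10,0,0],[-13,0,0],[-16,0,0],[-19,0,0],[-19.5,0,0],[-19.5,0,0]],"dr":[[0,0,0],[0,0,0],[0,0,0],[0,0,0],[0,0,0],[0,0,0],[0,0,0],[0,0,0],[0,0,0],[0,0,0]]}'; python3 plan.py 0.4765 -0.289 0.312 0.169
python3 top.py;python3 -c "
from h import *
im=snap('scene')['pixels'];im2=snap('side')['pixels']
c=lambda p:cv2.resize(p,(400,400),interpolation=2)
cv2.imwrite('pics/8.png',np.hstack([c(im[150:290,380:520]),c(im2[220:380,270:430])]))"
```

```text
clock: 8.45
position: [0.5111, -0.4146, 0.1191]
ee_rot: [0.541, 0.455, 0.541, -0.455]
contact_force: [0.5, -0.3, -0.8]
width: 0.0215
clock: 9.45
position: [0.5111, -0.4146, 0.1193]
ee_rot: [0.541, 0.455, 0.541, -0.455]
contact_force: [-0.3, 0.7, -0.1]
width: 0.0854
clock: 10.45
position: [0.5114, -0.4149, 0.3163]
ee_rot: [0.543, 0.455, 0.54, -0.455]
contact_force: [-0.5, -0.8, -0.2]
width: 0.0855
jaw yaw now 9.914576314269326 toolx [ 0.0027 -0.0025 -1.    ] q [-0.787  0.374  1.153  0.     1.61  -0.96 ]
delta cm [  0.39  -1.27 -13.01] dr [ 0.004   0.003  -0.0022]
pos [ 0.5114 -0.4149  0.3163] F [-0.46 -0.85 -0.21] w 0.08547541572969966 t 10.45
px [309.  38.] z 0.176 mean [ 0.4768 -0.2912] rect [ 476.5 -291.8] [21.6 27.7] 9.7
jar fit [ 0.51010121 -0.40728695] encl ((0.5102177858352661, -0.40758734941482544), 0.03203416243195534) 477
rails ((475.6227111816406, -284.7705993652344), (31.706111907958984, 71.91975402832031), 9.985101699829102)
```

View pics/8.png

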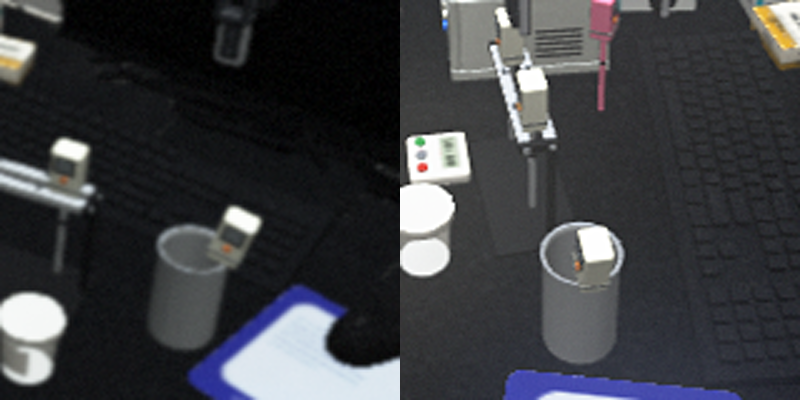

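The bent thermometer leans in the jar (head at scene crop (237,237), side crop (595,255)) and the jar hasn't moved. Next is the left straight one, px (372,199), which is nearest the incubator.

```bash
python3 plan.py 0.4607 -0.2001 0.312 0.169
```

```text
jaw yaw now 9.908541034738443 toolx [-0.0021  0.0022 -1.    ] q [-0.787  0.377  1.158  0.     1.61  -0.96 ]
delta cm [  0.12  -1.23 -21.94] dr [ 0.0039 -0.0025  0.0017]
pos [ 0.5105 -0.4141  0.3127] F [-0.26  0.02  0.08] w 0.08517086526302274 t 10.6
```

```bash
python3 -m creep '{"delta_pos":[[0,-0.2,-3],[0,-0.4,-7],[0,-0.6,-11],[0,-0.9,-15],[0,-1.1,-19],[0,-1.2,-21.9],[0,-1.2,-21.9],[2,-1.2,-21.9],[5,-1.2,-21.9],[8,-1.2,-21.9]],"dr":[[0,0,0],[0,0,0],[0,0,0],[0,0,0],[0,0,0],[0,0,0],[0,0,0],[0,0,0],[0,0,0],[0,0,0]]}';python3 -m creep '{"delta_pos":[[2,0,0],[4,0,0],[5,0,0],[5,0,0],[5,0,0]],"dr":[[0,0,0],[0,0,0],[0,0,0],[0,0,0],[0,0,0]]}'; python3 plan.py 0.4607 -0.2001 0.140 0.169;python3 top.py
```

```text
clock: 11.6
position: [0.4615, -0.2015, 0.2326]
ee_rot: [0.541, 0.455, 0.541, -0.455]
contact_force: [-0.0, -0.5, 1.1]
width: 0.0851
clock: 12.1
position: [0.4619, -0.2014, 0.1844]
ee_rot: [0.541, 0.455, 0.541, -0.455]
contact_force: [0.6, -0.5, -0.3]
width: 0.0853
jaw yaw now 9.895909619829203 toolx [ 1.e-04 -1.e-04 -1.e+00] q [-0.549  0.202  1.729 -0.     1.211 -0.722]
delta cm [ 4.44 -0.1  -0.15] dr [ 0.0037  0.0001 -0.0001]
pos [ 0.4619 -0.2014  0.1844] F [ 0.6  -0.48 -0.32] w 0.08533418896871069 t 12.1
px [323. 244.] z 0.1761 mean [ 0.4606 -0.199 ] rect [ 460.5 -199.1] [21.9 28.5] 9.9
rails ((467.96307373046875, -237.9112548828125), (32.056884765625, 137.40220642089844), 9.567838668823242)
```

```bash
python3 -m creep '{"delta_pos":[[0.5,-0.1,-0.2],[2,-0.1,-0.2],[3.5,-0.1,-0.2],[4.4,-0.1,-0.2],[4.4,-0.1,-0.2],[4.4,-0.1,-0.2]],"dr":[[0,0,0],[0,0,0],[0,0,0],[0,0,0],[0,0,0],[0,0,0]]}'; python3 -m creep '{"delta_pos":[[0,0,0],[0,0,0],[0,0,0],[0,0,0],[0,0,0],[0,0,0],[0,0,0],[0,0,0]],"dr":[[0,0,0],[0,0,0],[0,0,0],[0,0,0],[0,0,0],[0,0,0],[0,0,0],[0,0,0]]}' -1 50; python3 -m creep '{"delta_pos":[[-0.5,0,0],[-2,0,0],[-4,0,0],[-6.5,0,0],[-9,0,0],[-12,0,0],[-15,0,0],[-17.5,0,0],[-17.5,0,0],[-17.5,0,0]],"dr":[[0,0,0],[0,0,0],[0,0,0],[0,0,0],[0,0,0],[0,0,0],[0,0,0],[0,0,0],[0,0,0],[0,0,0]]}'
python3 m.py | grep blue;python3 - <<'E'
from h import *
a=snap('scene');b=snap('side');wr=snap('wrist')
for im in(a,b,wr):
    w=world(im);hsv=cv2.cvtColor(im['pixels'],cv2.COLOR_BGR2HSV)
    m=(hsv[...,0]>100)&(hsv[...,0]<125)&(hsv[...,1]>120)&(w[...,2]>.1)&(w[...,2]<.15)&(np.hypot(w[...,0]-.505,w[...,1]-.006)<.05)
    print(m.sum());
    if m.sum()<20: continue
    # rays of the top ring: pixels whose depth lies on the top face
    t=m&(w[...,2]>.128);v,u=np.nonzero(t);q=np.array([ray(im,x,y,.132)[:2] for x,y in zip(u,v)])
    print('blue',u.mean(),v.mean(),w[t].mean(0),q.mean(0),cv2.minEnclosingCircle(q.astype(np.float32)))
c=lambda p:cv2.resize(p,(400,400),interpolation=2)
cv2.imwrite('pics/9.png',np.hstack([cv2.resize(wr['pixels'],(500,400)),c(a['pixels'][100:240,290:430])])[:, :800])
E
python3 plan.py 0.505 0.0065 0.312 0.169
```

```text
clock: 12.75
position: [0.4606, -0.1993, 0.1407]
ee_rot: [0.542, 0.455, 0.541, -0.455]
contact_force: [0.1, 0.1, 0.8]
width: 0.0856
clock: 13.55
position: [0.4605, -0.1993, 0.1406]
ee_rot: [0.542, 0.455, 0.541, -0.455]
contact_force: [0.1, 0.9, 3.5]
width: 0.0213
clock: 14.55
position: [0.46, -0.199, 0.3149]
ee_rot: [0.541, 0.455, 0.541, -0.455]
contact_force: [1.1, -0.2, -1.0]
width: 0.0214
blue [315 171  12  10  80] [320.5 175.5] [0.5017 0.0046 0.1261] top [0.5018 0.0041 0.1329] [0.50311303 0.00720876]
blue [166  72   8   7  17] [168.8  75.5] [-0.2011  1.1088  0.1395] top [-0.2011  1.1088  0.1395] [-0.19523482  1.1099484 ]
92
blue 320.42424242424244 173.27272727272728 [0.50347055 0.00605803 0.13256258] [0.50414386 0.00660209] ((0.5034665465354919, 0.007434361148625612), 0.015114352107048035)
121
blue 329.25 194.54166666666666 [0.50750278 0.00725107 0.13193865] [0.50749968 0.00715723] ((0.5069326758384705, 0.00745815597474575), 0.016914978623390198)
0
jaw yaw now 9.914723193216735 toolx [-0.003   0.0019 -1.    ] q [-0.547  0.127  1.499  0.     1.519 -0.72 ]
delta cm [  0.18   8.02 -19.42] dr [ 0.004  -0.0024  0.0026]
pos [ 0.4594 -0.1987  0.3135] F [-0.86  0.06 -1.  ] w 0.02172795921899191 t 14.7
```

```bash
python3 -m creep '{"delta_pos":[[0,1,-2],[0,2,-4],[0,3.5,-7],[0,5,-10],[0,6,-12],[0,6.5,-13],[0,6.5,-13],[0,6.5,-13],[0,6.5,-13],[0,6.5,-13]],"dr":[[0,0,0],[0,0,0],[0,0,0],[0,0,0],[0,0,0],[0,0,0],[0,0,0],[0,0,0],[0,0,0],[0,0,0]]}';cat > port.py <<'E'
from h import *
wr=snap('wrist');w=world(wr);hsv=cv2.cvtColor(wr['pixels'],cv2.COLOR_BGR2HSV)
m=(hsv[...,0]>100)&(hsv[...,0]<125)&(hsv[...,1]>120)&(np.hypot(w[...,0]-.505,w[...,1]-.006)<.04)
print(m.sum(),w[m][:,2].max());t=m&(w[...,2]>.127)
k,l,s,c=cv2.connectedComponentsWithStats(t.astype(np.uint8));print(s[1:].tolist())
cs,_=cv2.findContours(t.astype(np.uint8),cv2.RETR_CCOMP,cv2.CHAIN_APPROX_NONE)
for c in cs:
    if len(c)<12: continue
    e=cv2.fitEllipse(c);g=ray(wr,*e[0],.132);print('px',np.round(e[0],1),'axes',np.round(e[1],1),'world',g.round(4), 'depth z',w[t][:,2].mean().round(4),len(c))
# scene/side: held stem
cv2.imwrite('pics/9.png',wr['pixels'])
E
python3 port.py;python3 plan.py 0.505 0.0075 0.312 0.169
```

```text
clock: 15.7
position: [0.5017, -0.0609, 0.3152]
ee_rot: [0.541, 0.455, 0.541, -0.455]
contact_force: [-0.4, 0.1, -1.0]
width: 0.0217
794 0.45612084434064687
[[336, 94, 1, 1, 1], [329, 99, 28, 28, 387], [331, 102, 1, 1, 1], [357, 107, 1, 1, 1], [357, 120, 1, 1, 1], [598, 301, 1, 1, 1], [617, 353, 1, 1, 1], [639, 367, 1, 1, 1], [634, 387, 1, 1, 1]]
px [342.7 112.5] axes [26.3 27.6] world [0.5084 0.0096 0.132 ] depth z 0.1375 77
px [352.  112.5] axes [ 2.2 10.7] world [0.5177 0.0112 0.132 ] depth z 0.1375 18
px [342.5 112.8] axes [16.7 17.2] world [0.5082 0.0093 0.132 ] depth z 0.1375 46
jaw yaw now 9.83152273370515 toolx [-1.e-04 -2.e-04 -1.e+00] q [-0.258  0.132  1.488 -0.     1.521 -0.43 ]
delta cm [ 0.33  1.49 -6.67] dr [0.0026 0.0002 0.0001]
pos [ 0.5017 -0.0608  0.3153] F [ 1.11 -0.11 -1.12] w 0.021750873539912157 t 15.75
```

View pics/9.png

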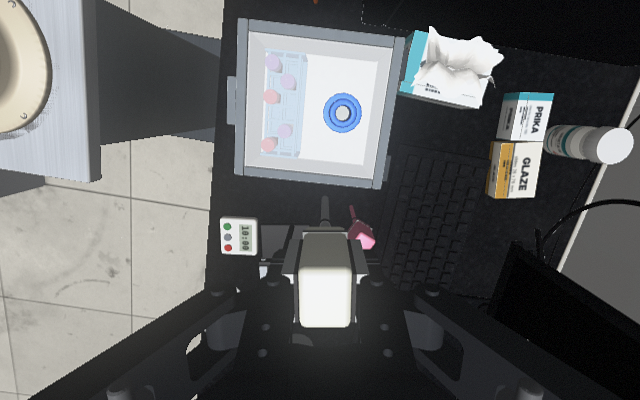

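Wrist view: bush at (343,112), the held head at (325,290) and its stem top at (325,205). Hovering above the bush next, for a relative check in both fixed views.

```bash
python3 -m creep '{"delta_pos":[[0,0.5,-1.5],[0,1,-3.5],[0,1.5,-5.5],[0,1.7,-6.7],[0,1.7,-6.7],[1.5,1.7,-6.7],[3.5,1.7,-6.7],[5,1.7,-6.7],[5.2,1.7,-6.7],[5.2,1.7,-6.7]],"dr":[[0,0,0],[0,0,0],[0,0,0],[0,0,0],[0,0,0],[0,0,0],[0,0,0],[0,0,0],[0,0,0],[0,0,0]]}';python3 plan.py 0.507 0.008 0.23 0.169
python3 - <<'E'
from h import *
a=snap('scene');b=snap('side')
c=lambda p:cv2.resize(p,(400,400),interpolation=2)
cv2.imwrite('pics/10.png',np.hstack([c(a['pixels'][130:190,290:350]),c(b['pixels'][150:210,300:360])]))
E
```

```text
clock: 16.75
position: [0.5071, 0.0083, 0.2633]
ee_rot: [0.541, 0.455, 0.541, -0.455]
contact_force: [0.4, -1.2, 0.2]
width: 0.0217
jaw yaw now 9.871871966363011 toolx [-5.e-04 -4.e-04 -1.e+00] q [-0.121  0.156  1.586 -0.     1.4   -0.293]
delta cm [ 3.33 -0.01  0.02] dr [0.0033 0.0003 0.0005]
pos [0.5071 0.0083 0.2633] F [ 0.42 -1.18  0.16] w 0.02173119717471335 t 16.75
```

View pics/10.png

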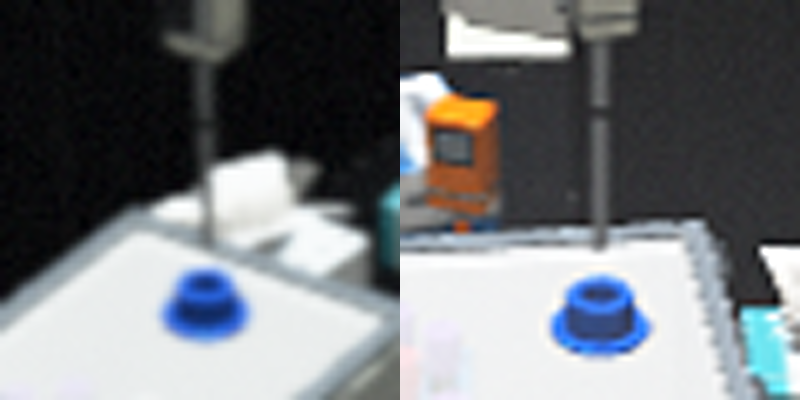

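Crops: the tip hangs over the bush. In the side crop stem x≈599 and bush x≈600; in the scene crop stem 209 and bush 206. Next I'll quantify the offset and tilt with a two-view line fit.

```bash
cat > rel.py <<'E'
from h import *
from scipy.optimize import least_squares
def cols(n,tip_z,fresh=True):
    im=snap(n);p=im['pixels'];hsv=cv2.cvtColor(p,cv2.COLOR_BGR2HSV)
    pr=lambda P:cv2.projectPoints(np.array(P,float).reshape(-1,3),np.array(im['rvec'],float),np.array(im['tvec'],float),np.array(im['intrinsics']),None)[0][:,0]
    x,y=manip.get_state()['position'][:2]
    S=[];B=[]
    g=p.astype(float).mean(2)
    for z in np.arange(tip_z+.008,tip_z+.092,.004):
        u,v=pr([x,y,z])[0];r=int(round(v));u0=int(round(u));c=np.arange(u0-6,u0+7);s=g[r,c]
        bg=(s[:3].mean()*(u0+5-c)+s[-3:].mean()*(c-u0+5))/10
        wgt=np.clip(np.abs(s-bg)-6,0,None);wgt[:2]=wgt[-2:]=0
        sd=max(s[:3].std(),s[-3:].std())
        if wgt.max()>8 and sd<6 : S.append((z,(wgt*c).sum()/wgt.sum(),r))
    (u1,v1),(u2,v2)=pr([[.506,.008,.132],[.506,.008,.116]])
    m=(hsv[...,0]>100)&(hsv[...,0]<128)&(hsv[...,1]>110)
    for r in range(int(v1),int(v2)+1):
        c=np.arange(int(u1)-14,int(u1)+15);k=c[m[r,c]]
        if len(k)>5: B.append((r,(k.min()+k.max())/2,len(k)))
    return pr,S,B
def go(tip_z):
    V=[cols(n,tip_z) for n in('scene','side')]
    def col(pr,f,r):  # u of the axis at image row r
        a,b=pr([f(.10),f(.22)]);return a[0]+(b[0]-a[0])*(r-a[1])/(b[1]-a[1])
    for V_ in V: print('stem n',len(V_[1]),'bush',[(r,u,l) for r,u,l in V_[2]])
    fs=lambda q:np.array([col(pr,lambda z:[q[0]+q[2]*(z-.15),q[1]+q[3]*(z-.15),z],r)-u for pr,S,B in V for z,u,r in S])
    fb=lambda q:np.array([col(pr,lambda z:[q[0],q[1],z],r)-u for pr,S,B in V for r,u,l in B])
    s=least_squares(fs,[.506,.008,0,0],loss='soft_l1',f_scale=.3,x_scale=[.01,.01,.05,.05]);b=least_squares(fb,[.506,.008],loss='soft_l1',f_scale=.3)
    print('stem xy@.15',s.x[:2].round(4),'tilt',s.x[2:].round(4),'rms px',np.sqrt((s.fun**2).mean()).round(2));print('bush',b.x.round(4),'rms',np.sqrt((b.fun**2).mean()).round(2),'bush-stem mm',((b.x-s.x[:2])*1000).round(1))
import sys;go(float(sys.argv[1]))
E
python3 rel.py 0.1525
```

```text
stem n 17 bush [(172, np.float64(320.5), 8), (173, np.float64(320.5), 8), (174, np.float64(320.5), 10), (175, np.float64(320.5), 12), (176, np.float64(320.5), 12), (177, np.float64(320.5), 12)]
stem n 15 bush [(194, np.float64(329.5), 10), (195, np.float64(329.5), 10), (196, np.float64(329.5), 12), (197, np.float64(329.5), 14), (198, np.float64(329.5), 14), (199, np.float64(329.5), 14)]
stem xy@.15 [0.5084 0.0094] tilt [-0.0019 -0.0177] rms px 0.29
bush [0.5084 0.0098] rms 0.02 bush-stem mm [-0.   0.4]
```

Stem and bush agree within 0.5 mm. Lowering most of the way, then checking the ring height.

```bash
python3 - <<'E'
from h import *
for n in('scene','side'):
    im=dict(np.load('/tmp/'+n+'.npz'));g=im['pixels'].astype(float).mean(2)
    zs=np.arange(.175,.25,.001);pt=np.c_[np.full(len(zs),.5084),np.full(len(zs),.0095),zs]
    q=cv2.projectPoints(pt,im['rvec'],im['tvec'],im['intrinsics'],None)[0][:,0]
    s=cv2.remap(g.astype(np.float32),q[:,0].astype(np.float32)[None],q[:,1].astype(np.float32)[None],cv2.INTER_LINEAR)[0]
    k=(zs>.19)&(zs<.235);d=np.clip(np.median(s[k])-5-s,0,None)*k;print(n,'ring z',(d*zs).sum()/d.sum(),zs[k][s[k].argmin()])
E
python3 -m creep '{"delta_pos":[[0.7,0,0],[1.5,0,0],[2.3,0,0],[3.1,0,0],[3.9,0,0],[4.7,0,0],[5.5,0,0],[6.3,0,0],[6.5,0,0],[6.5,0,0]],"dr":[[0,0,0],[0,0,0],[0,0,0],[0,0,0],[0,0,0],[0,0,0],[0,0,0],[0,0,0],[0,0,0],[0,0,0]]}'; python3 plan.py 0.507 0.008 0.1786 0.169; python3 rel.py 0.128
```

```text
scene ring z 0.21648249655968482 0.21500000000000002
side ring z 0.2168777268892871 0.21700000000000003
clock: 17.95
position: [0.5069, 0.0091, 0.1979]
ee_rot: [0.541, 0.455, 0.542, -0.455]
contact_force: [0.1, 0.2, -0.3]
width: 0.022
jaw yaw now 9.913715455404484 toolx [-7.e-04  2.e-04 -1.e+00] q [-0.119  0.196  1.7    0.     1.246 -0.293]
delta cm [ 1.93 -0.01  0.11] dr [ 0.004  -0.0003  0.0007]
pos [0.5069 0.0091 0.1979] F [ 0.14  0.22 -0.26] w 0.022003185288288877 t 17.95
stem n 6 bush [(172, np.float64(320.5), 7), (173, np.float64(320.5), 8), (174, np.float64(320.5), 10), (175, np.float64(320.5), 12), (176, np.float64(320.5), 12), (177, np.float64(320.5), 12)]
stem n 6 bush [(194, np.float64(329.5), 7), (195, np.float64(329.5), 10), (196, np.float64(329.5), 12), (197, np.float64(329.5), 14), (198, np.float64(329.5), 14), (199, np.float64(329.5), 14)]
stem xy@.15 [0.5077 0.0092] tilt [-0.0346 -0.0557] rms px 0.1
bush [0.5084 0.0098] rms 0.02 bush-stem mm [0.6 0.6]
```

```bash
python3 -m creep '{"delta_pos":[[0.4,0.03,-0.04],[0.8,0.03,-0.04],[1.2,0.03,-0.04],[1.6,0.03,-0.04],[1.85,0.03,-0.04],[1.92,0.03,-0.04],[1.92,0.03,-0.04],[1.92,0.03,-0.04],[1.92,0.03,-0.04],[1.92,0.03,-0.04]],"dr":[[0,0,0],[0,0,0],[0,0,0],[0,0,0],[0,0,0],[0,0,0],[0,0,0],[0,0,0],[0,0,0],[0,0,0]]}'; python3 plan.py 0.507 0.008 0.1786 0.169; python3 rel.py 0.128
python3 - <<'E'
from h import *
a=dict(np.load('/tmp/scene.npz'));b=dict(np.load('/tmp/side.npz'))
c=lambda p:cv2.resize(p,(400,400),interpolation=2)
cv2.imwrite('pics/11.png',np.hstack([c(a['pixels'][140:190,295:345]),c(b['pixels'][160:210,305:355])]))
E
```

```text
clock: 19.05
position: [0.5074, 0.0095, 0.1793]
ee_rot: [0.541, 0.455, 0.541, -0.455]
contact_force: [-0.5, -0.1, -1.1]
width: 0.0214
jaw yaw now 9.913977941291515 toolx [ 4.e-04  0.e+00 -1.e+00] q [-0.119  0.211  1.73   0.     1.2   -0.292]
delta cm [ 0.07 -0.07  0.14] dr [ 0.004   0.     -0.0004]
pos [0.5074 0.0095 0.1793] F [-0.47 -0.09 -1.1 ] w 0.021391069245953652 t 19.05
stem n 3 bush [(172, np.float64(320.5), 8), (173, np.float64(320.5), 8), (174, np.float64(320.5), 10), (175, np.float64(320.5), 12), (176, np.float64(320.5), 12), (177, np.float64(320.5), 12)]
stem n 3 bush [(194, np.float64(329.5), 6), (195, np.float64(329.5), 10), (196, np.float64(329.5), 12), (197, np.float64(329.0), 13), (198, np.float64(329.5), 13), (199, np.float64(329.5), 14)]
stem xy@.15 [0.5077 0.0091] tilt [ 0.0052 -0.0349] rms px 0.07
bush [0.5082 0.0097] rms 0.13 bush-stem mm [0.5 0.6]
```

View pics/11.png

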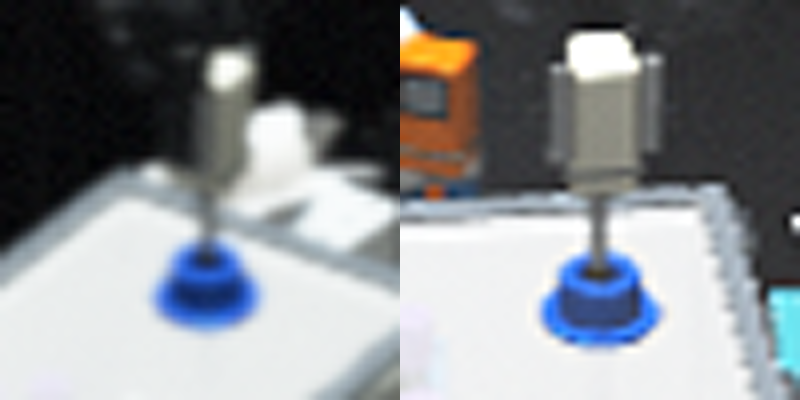

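Crops: the stem enters the bore centred (scene (207,255), side (598,268)), with the dark ring at the bush top. I'll hold still, then check rest and height over a few readings.

```bash
for i in 1 2 3 4 5; do python3 -m creep '{"delta_pos":[[0,0,0],[0,0,0]],"dr":[[0,0,0],[0,0,0]]}' | grep -E "position|contact"; done; python3 -c "
from h import *
print(manip.get_state()['qd'].round(4))
im=manip.get_image('side');w=world(im);g=im['pixels'].min(2)
m=(g>170)&(np.hypot(w[...,0]-.508,w[...,1]-.0095)<.02)&(w[...,2]>.2);print('head top z (want .216)',np.median(w[m][:,2]),m.sum())"
```

```text
position: [0.5073, 0.0095, 0.1791]
contact_force: [-0.3, 0.1, -1.1]
position: [0.5074, 0.0095, 0.1791]
contact_force: [0.2, 0.9, -0.9]
position: [0.5073, 0.0095, 0.1791]
contact_force: [0.4, -1.4, -0.4]
position: [0.5074, 0.0095, 0.1791]
contact_force: [-0.6, 0.0, -0.6]
position: [0.5073, 0.0095, 0.1791]
contact_force: [-0.4, -0.4, -1.2]
[ 0.0003 -0.0007  0.0003 -0.      0.0001 -0.0002]
head top z (want .216) 0.22051335085488602 95
```

```bash
python3 -c "
from h import *
for n in('scene','side','wrist'):
    im=manip.get_image(n);w=world(im);g=im['pixels'].min(2)
    for c,lo in(((.508,.0095),.2),((.476,-.2905),.165)):
        m=(g>150)&(np.hypot(w[...,0]-c[0],w[...,1]-c[1])<.016)&(w[...,2]>lo)
        z=w[m][:,2];print(n,c,m.sum(),np.percentile(z,[10,50,75,90]).round(4) if m.sum() else '')
    for z in (.212,.214,.216,.218,.220,.222):
        q=cv2.projectPoints(np.array([[.5084,.0095,z]]),np.array(im['rvec'],float),np.array(im['tvec'],float),np.array(im['intrinsics']),None)[0].ravel();print(z,q.round(1),end=' ')
    v,u=np.nonzero((g>150)&(np.hypot(w[...,0]-.508,w[...,1]-.0095)<.03)&(w[...,2]>.2));print('top px',u.min() if len(u) else 0,u.max() if len(u) else 0,v.min() if len(u) else 0,v.max() if len(u) else 0, u.mean(),v.mean())
"
```

```text
scene (0.508, 0.0095) 48 [0.216  0.5833 0.5842 0.5846]
scene (0.476, -0.2905) 57 [0.1768 0.1789 0.1804 0.1814]
0.212 [320.2 148.9] 0.214 [320.2 148.3] 0.216 [320.2 147.7] 0.218 [320.2 147.1] 0.22 [320.2 146.5] 0.222 [320.2 145.9] top px 306 327 14 150 314.75555555555553 35.611111111111114
side (0.508, 0.0095) 78 [0.2162 0.219  0.5834 0.584 ]
side (0.476, -0.2905) 92 [0.1774 0.1787 0.1794 0.1803]
0.212 [329.7 167.8] 0.214 [329.7 167.2] 0.216 [329.8 166.5] 0.218 [329.8 165.8] 0.22 [329.8 165.1] 0.222 [329.8 164.4] top px 319 344 12 169 331.2549019607843 67.45751633986929
wrist (0.508, 0.0095) 3047 [0.2137 0.2146 0.215  0.2154]
wrist (0.476, -0.2905) 0 
0.212 [326.6 293.3] 0.214 [326.6 296.2] 0.216 [326.6 299.2] 0.218 [326.7 302.2] 0.22 [326.7 305.4] 0.222 [326.7 308.7] top px 255 366 268 326 324.39942528735634 296.21136653895275
```

The 0.2205 reading was arm pixels mixed into the mask. The wrist view gives a head top of 0.2146, plus its known 1.9 mm bias, so 0.2165 against 0.216 wanted. Handing in.

```bash
python3 -c "
from rig import manip
print(manip.sign_off())"
```

```text
the job is handed in; nothing more can be done
None
```

I took the bent thermometer (middle place) out of the stand and let go of it in the steel jar. It leans against the rim there, and the jar did not move. I then lifted the left straight thermometer and lowered it through the blue port bush, and handed in while still holding it there, at about 20 s on the clock.

**Last checks:**
- **Centring:** the stem is about 0.5–0.8 mm from the bore axis, with about 5 mm of clearance all round.
- **Ring height:** the ring is about 0.5 mm above the level of the bush top. The arm's position and the wrist camera (after correcting its bias of about 2 mm) agree on this.
- **Contact and motion:** the wrist force stayed at noise level (about 1 N) and the arm was at rest.
- **Other thermometer:** the right straight thermometer still hangs in its place.

**Checks that disagreed:**
- **Head height:** one reading from the side camera put the head 4.5 mm high. The mask had picked up pixels from the arm, so I discarded it.
- **Stem tilt:** the last fits used only 3–6 image rows per view and gave tilts of up to about 0.06 rad. The longer fit above the port gave under 0.02 rad, so I took the late values as noise.

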